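# Hold the sharpening stone square in its holder for clamping

## Task

I want to clamp the big sharpening stone in the stone holder: pick it up, lay it flat on the holder's bed and slide it into the corner, so that its end pushes the sprung ejector all the way in and stands firmly against the end stop while its long side stands firmly against the side fence. Finish while still pressing it into that corner with the gripper, against both stops at once, because the ejector would shove it out again before I have tightened the clamp screw. The stone is brittle, so do not drop or ram it, and leave the small slip stone, the glass and the squeeze bottle where they are.

Things in the scene. Friction and masses are not known exactly. Their poses are not given: they have to be found in the camera images.
- stone: Big two-grit sharpening stone, a rigid rectangular block with a dark grey lower and a sand-coloured upper layer, 50 (x) x 150 (y) x 28 (z) mm, about 0.4 kg, lying flat on the worktop. Origin: centre of its underside; y runs along its length, z up. It can be gripped across its 50 mm width. Either end may go first.
- holder: Stone holder fixed to the worktop: steel base 104 (x) x 272 (y) mm, rubber bed level at z = 12 mm. Origin: worktop level, under the middle of the stone when home. Side fence at +x, end stop at +y (roughly world +y), -x side open. At -y a 42 mm high bracket with the clamp screw, its tip at y = -112 mm. Stone laid with its middle at y = -16 mm clears the ejector by 6 mm, the screw by 21 mm.
- side_fence: Low straight steel bar on the holder, 150 mm long (along y), 10 mm thick, its top 8 mm above the bed (20 mm above the worktop), so that a finger can pass above it beside the 28 mm high stone. Its inner face is the plane x = +25 mm of the holder. Fixed to the holder; origin: middle of its underside.
- end_stop: Steel block across the +y end of the holder, 56 mm wide (x), its top 28 mm above the bed. Its inner face, towards -y, is the plane y = +75 mm of the holder. The ejector sticks out of it. Behind it is the barrel of the spring. Fixed to the holder; origin: middle of the lower edge of its inner face.
- ejector (a joint): Sprung ejector, a round steel plunger of 13 mm diameter that sticks 10 mm out of the end stop's inner face, at x = 0, 14 mm above the bed. Joint value: how far it is pressed towards +y of the holder, in m; 0 out, 0.010 when its head is level with the end stop's face, which is fully in. The spring pushes back with 2 N at 0 and 6 N at 0.010.
- ejector_tip (a point): Middle of the ejector's front face, which meets the stone's end.
- slip_stone: Small thin slip stone, 32 x 100 x 12 mm, lying on the worktop behind the big stone. Origin: centre of its underside. A bystander.
- glass: Drinking glass, 71 mm diameter, 104 mm high, standing on the worktop. Origin: centre of its underside. A bystander.
- squeeze_bottle: Dark blue squeeze bottle with a white nozzle, 42 x 54 mm, 162 mm high, standing on the worktop behind the holder. Origin: centre of its underside. A bystander.

How it is judged (in metres and radians):
On the way, in this order (a step that is already met when the one before it is completed fails the run):
1. the stone lies flat on the holder's bed, short of the end stop (z of stone in the frame of holder between 0.009 and 0.0155 m and angle between stone's own z axis and vertical below 0.06 rad and horizontal distance between stone and holder below 0.05 m and value of joint ejector below 0.008 m), for 0.05 s.
2. the stone is pressed against both stops, the ejector fully in (z of stone in the frame of holder between 0.009 and 0.0155 m and angle between stone's own z axis and vertical below 0.06 rad and value of joint ejector above 0.009 m and contact force between stone and side_fence above 1 N and contact force between stone and end_stop above 1 N and angle between the y axis of stone and the y axis of holder, either way round below 0.04 rad and contact force between the fingers and stone above 1 N), for 0.2 s.
At the end, for the whole second after the job is handed in: The gripper still holds the stone (over 1 N): flat on the bed within 3 mm, square to the holder within 0.04 rad, pressing on side fence and end stop with over 1 N each, the ejector in by more than 9 of its 10 mm, the stone at rest (all of step 2 and linear speed of stone below 0.01 m/s); the arm keeps its last pose, push and grip.
It fails at once if the stone is rammed against the holder (over 90 N) (contact force between stone and holder above 90 N).
It fails at once if the stone is dropped: it falls free of the fingers from more than about 15 mm (linear speed of stone above 0.55 m/s and contact force between the fingers and stone below 0.5 N).
It fails at once if the slip stone is moved by more than 3 cm (distance of slip_stone from where it was at the start of the episode above 0.03 m).
It fails at once if the glass is moved by more than 3 cm (distance of glass from where it was at the start of the episode above 0.03 m).
It fails at once if the squeeze bottle is moved by more than 3 cm (distance of squeeze_bottle from where it was at the start of the episode above 0.03 m).
It also fails if it takes over 51 s, if anything falls off the work surface, if the arm or the gripper's body presses on something with over 40 N, if the wrist force passes 120 N, or if a joint passes its speed limit or range.

## Robot

A 6-joint arm with a two-finger parallel gripper is mounted at the origin on a cart in front of the work surface, level with it; the furniture and walls round the work are solid. World frame = base frame: x ahead of the robot, y to its left, z up, the work surface at z = 0. Lengths are in mm, angles in degrees, forces in N, time in s.
With the tool pointing down it reaches from about 300 to 850 mm from the base axis. Payload 4.2 kg.
Tool frame: the origin (TCP) lies midway between the tips of the shut fingers; the grasp point (between the pads) lies 19 mm behind it; z points along the fingers, y is the line along which they close (so a half turn about z gives the same grasp; the last joint's range is limited). The gripper opens to 91 mm and grips with 3 to 60 N. Pads are 32 mm wide; open, the fingers measure 118 mm over their backs; the gripper's body (76 mm by 178 mm) begins 60 mm behind the grasp point.
Start: joints at [-66.234, 18.312, 89.639, -0, 72.044, -1.146], TCP at [242.212, -521.514, 213.976] pointing down, gripper open.
Joint ranges: [-177.97, 177.97], [-48.28, 115.42], [12.27, 149.76], [-77.06, 257.06], [2.81, 150.46], [-146.56, 146.56]. Speed limits (degrees/s): [147.25, 147.25, 180, 180, 180, 180].

## Interface

Orientations are given as [roll, pitch, yaw] about the fixed x, y, z axes, in that order (R = Rz(yaw) Ry(pitch) Rx(roll)).
In Python, from workcell import env gives the robot as it stands.
- The arm moves only by the shell command python3 -m jog 'ROWS' [FORCE]. ROWS is a JSON object of lists of equal length, an entry for each row: "jaw": the finger opening in mm, from 0 to 91.2; "slide": the shift along the tool's x, y, z in units of 30 mm (1.0 is 30 mm), a list of three; "spin": the turn about the tool's z in units of 8 degrees (1.0 is 8 degrees). In form: {"jaw": [jaw, ...], "slide": [[dx, dy, dz], ...], "spin": [spin, ...]}. A call has 1 to 10 rows; each row shifts and turns the commanded pose from where the row before left it, along the tool's axes as they then stand; what a row does not reach is not made up. A row lasts 1/10 s, in which the tool goes at most 50 mm and 8.59 degrees, less where a joint would pass 70% of its speed; a pose out of reach is approached as far as the arm can. A call is refused whole if a number of a shift passes 1 or a number of a turn 1, either way. A call with a gripper value outside its range is refused whole. The fingers move at their own pace and stop on an object; FORCE is the grip in N (left out, the last holds). Time passes only in rows, so rows that do not move let the fingers close. It gives the time, the measured TCP pose, the force, the opening and the grip force at its end, in the units of the state.
- env.state(): the state, without advancing time (a new reading comes with each control period).
- env.grab_frame(name): name is "scene" or "top" or "wrist"; returns the picture (400x640x3 uint8, red, green, blue); there is no depth.
- env.camera_model(name): a dict with "fx", "fy", "cx", "cy" (pixels), "D" ([k1, k2, p1, p2, k3] as OpenCV has them; the pictures are not rectified), "camera_from_world" (4x4, takes a point from world to camera coordinates). Camera axes: x right, y up, looking along -z (the intrinsics and any distortion apply to the point x, -y, -z); pixel columns grow to the right and rows downward; lengths in mm; the calibration is good to about 2 mm. A picture is of the moment at which its call begins: read the wrist's pose just before it. camera_model takes no time and is no camera call; for the wrist camera it gives the pose at the moment of the call.
- env.job_done(): hands the job in; it is judged then, once.
The state is a dict: "time_s": time; "qpos": joint angles; "qvel": joint speeds; "effort": joint torques, N m; "ee_pos": TCP position; "ee_rot": TCP orientation; "force": force on the tool from outside, world axes, zero at the start; "torque": the same for the moment, N m; "gripper_width": finger opening in mm; "gripper_force": force on a finger pad.
Only numpy, scipy, OpenCV 4.12 (cv2) and the standard library are available. Lean on these libraries where they do the work, as an engineer would, in place of code of your own. Each camera call takes 0.05 s, during which the arm holds its last target. There are 200 camera calls.

## Working session

There is one attempt and no reset: what is moved stays moved. The work goes in short steps, Python scripts to look and compute and a shell command to move; the robot and the scene stay as the last step left them, time stands still between calls to the robot, and variables do not carry over. Pictures are saved under pics/ and viewed, at most 10 in all, crops included, and the job is handed in when it is done.

```bash
mkdir -p pics; ls
python3 - <<'E'
from workcell import env
import cv2,json
for n in("scene","top"):
    f=env.grab_frame(n); cv2.imwrite(f"pics/{n}0.png",f[:,:,::-1])
    m=env.camera_model(n); print(n,{k:(v.tolist() if hasattr(v,'tolist') else v) for k,v in m.items()})
print(env.state())
E
```

```text
pics
scene {'fx': 440.5062805770345, 'fy': 440.5062805770345, 'cx': 321.51682682329556, 'cy': 200.7280198988874, 'D': [-0.0536128066902385, 0.0, 0.0, 0.0, 0.0], 'camera_from_world': [[-0.8089520253558731, -0.5873565998210932, -0.02467479116902968, 503.78674153751126], [0.285605444842252, -0.42935107866388245, 0.8567888778028226, -268.4235060632529], [-0.5138347502350251, 0.6860538432927583, 0.5150766676468124, -816.3552169077007], [0.0, 0.0, 0.0, 1.0]]}
top {'fx': 397.62747326080915, 'fy': 397.62747326080915, 'cx': 319.8334270574764, 'cy': 199.1491121152581, 'D': [0.011075233128994864, 0.0, 0.0, 0.0, 0.0], 'camera_from_world': [[-0.01173202783407332, -0.9998971462754551, 0.00824962987664431, -53.811685949739406], [0.9871463914369756, -0.010266563336931971, 0.1594885561731832, -673.1944706335826], [-0.15938745683352362, 0.010014716543660067, 0.9871653073607743, -997.0272889014914], [0.0, 0.0, 0.0, 1.0]]}
{'time_s': 0.1, 'qpos': array([-6.62328529e+01,  1.83477107e+01,  8.96997012e+01,  8.47350359e-05,
        7.20438611e+01, -1.14514462e+00]), 'qvel': array([ 0.13107556, -0.14367308, -0.16190542, -0.08007361,  0.01929301,
       -0.03275691]), 'effort': array([-2.92833902e-04, -4.13334560e+01, -2.32509595e+01,  7.28227082e-02,
        4.22252517e-02, -5.34046058e-05]), 'ee_pos': array([ 242.0324827 , -521.07871059,  213.20510394]), 'ee_rot': array([-1.79908747e+02, -1.90465739e-03,  2.49122641e+01]), 'force': array([ 0.73334401, -0.17006886, -0.05295398]), 'torque': array([-0.01987508, -0.01624481, -0.04984524]), 'gripper_force': 0.0, 'gripper_width': 91.4750964580739}
```

View pics/top0.png

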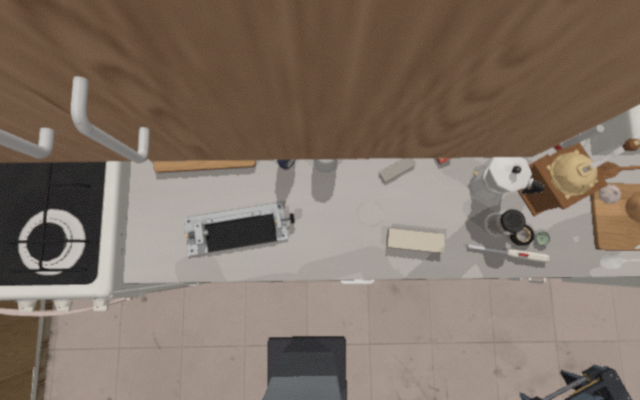

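View pics/scene0.png

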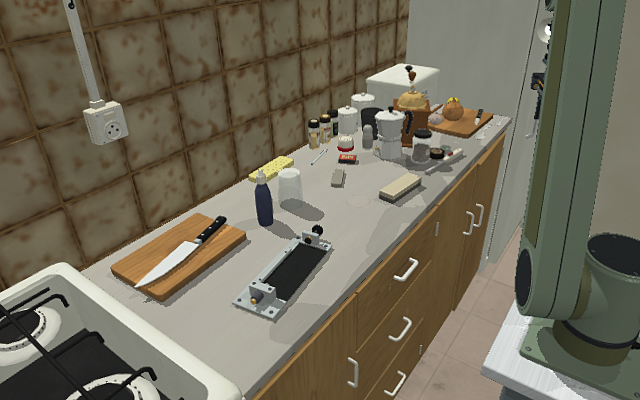

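The top view shows the stone at about (417,241), the holder at (238,231) with its end stop to the left (+y), the slip stone at (397,171), and the bottle and glass at (286,162) and (326,165). The scene view confirms the end stop is at the near-left end and the fence on the wall side. Next I'll enlarge the crops.

```bash
cat > h.py <<'E'
import numpy as np, cv2
from workcell import env
F=np.diag([1.,-1,-1])
def ray(m,px,z):
    """pixel -> world point on plane z"""
    K=np.array([[m["fx"],0,m["cx"]],[0,m["fy"],m["cy"]],[0,0,1]])
    T=np.array(m["camera_from_world"]);R,t=T[:3,:3],T[:3,3]
    u=cv2.undistortPoints(np.array(px,float).reshape(-1,1,2),K,np.array(m["D"]))[:,0]
    d=(F@np.c_[u,np.ones(len(u))].T).T@R; c=-R.T@t
    return c+d*((z-c[2])/d[:,2])[:,None]
def proj(m,P):
    K=np.array([[m["fx"],0,m["cx"]],[0,m["fy"],m["cy"]],[0,0,1]])
    T=np.array(m["camera_from_world"])
    return cv2.projectPoints(np.array(P,float).reshape(-1,1,3),cv2.Rodrigues(F@T[:3,:3])[0],F@T[:3,3],K,np.array(m["D"]))[0][:,0]
E
python3 - <<'E'
from h import *
f=cv2.imread("pics/top0.png"); m=env.camera_model("top")
hsv=cv2.cvtColor(f,cv2.COLOR_BGR2HSV)
roi=np.zeros(f.shape[:2],np.uint8); roi[222:260,380:452]=1
mask=((f[:,:,2].astype(int)-f[:,:,0]>18)&(roi>0)).astype(np.uint8)
c=max(cv2.findContours(mask,0,2)[0],key=cv2.contourArea)
w=ray(m,c[:,0],28)[:,:2].astype(np.float32)
print("stone",cv2.minAreaRect(c),cv2.minAreaRect(w))
roi[:]=0; roi[200:260,195:295]=1
mask=((f.max(2)<45)&(roi>0)).astype(np.uint8)
mask=cv2.morphologyEx(mask,cv2.MORPH_OPEN,np.ones((5,5)))
c=max(cv2.findContours(mask,0,2)[0],key=cv2.contourArea)
w=ray(m,c[:,0],12)[:,:2].astype(np.float32)
print("bed",cv2.minAreaRect(c),cv2.minAreaRect(w))
a=cv2.resize(f[195:265,175:305],None,fx=5.5,fy=5.5,interpolation=cv2.INTER_CUBIC)
cv2.imwrite("pics/hold.png",a)
E
```

```text
stone ((415.75, 240.24998474121094), (57.42439270019531, 19.54637908935547), 6.340191841125488) ((563.0945434570312, -316.2762756347656), (151.83436584472656, 52.2266731262207), 83.02637481689453)
bed ((221.5, 235.5), (23.0, 27.0), 90.0) ((582.9559326171875, 205.5010528564453), (63.595542907714844, 73.02388000488281), 1.3016510009765625)
```

View pics/hold.png

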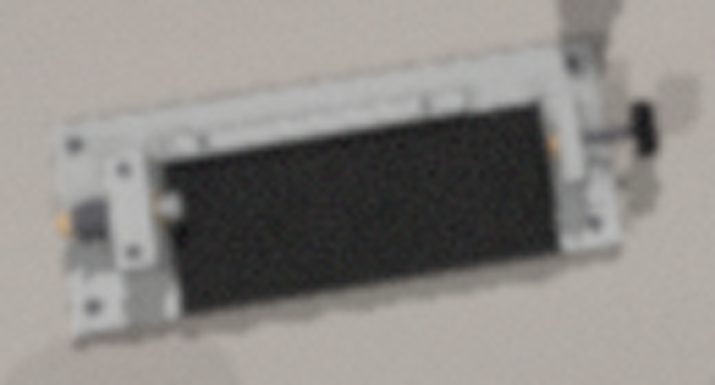

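Run:
```python
from h import *
m=env.camera_model("top"); s=env.camera_model("scene")
c=np.array([[60,125],[78,343],[620,245],[595,40]])/5.5+[175-.4,195-.4]
w=ray(m,c,10); print(w.round(1)); 
print(np.linalg.norm(w-np.roll(w,-1,0),axis=1).round(1))
d=w[0]-w[3]+w[1]-w[2]; print("base mid",w.mean(0),"yaw",np.degrees(np.arctan2(-d[0],d[1])))
t=np.array([[165,158],[540,103],[558,250],[182,312]])/5.5+[174.6,194.6]
print("bed corners",ray(m,t,12).round(1)[:,:2])
print("stop face/ejector",ray(m,np.array([[146,160],[158,268]])/5.5+[174.6,194.6],40).round(1)[:,:2], ray(m,np.array([[168,205]])/5.5+[174.6,194.6],30))
print("bottle",ray(s,[[265,221]],0),"glass",ray(s,[[291,205]],0),"slip top",ray(m,[[397,171]],12),"slip",ray(s,[[338,181]],0))
```

```text
[[633.3 304.9  10. ]
 [526.3 291.7  10. ]
 [570.8  27.7  10. ]
 [673.2  40.3  10. ]]
[107.9 267.7 103.1 267.6]
base mid [600.90064735 166.14791675  10.        ] yaw 9.070047052982616
bed corners [[616.1 252. ]
 [641.5  67.3]
 [568.6  58. ]
 [540.6 241.1]]
stop face/ejector [[612.4 253.2]
 [560.6 245.7]] [[591.43952687 244.73298071  30.        ]]
bottle [[791.58235309  30.37085066   0.        ]] glass [[785.37339741 -74.04244553   0.        ]] slip top [[ 756.59552071 -277.65037443   12.        ]] slip [[ 753.62579643 -268.66785341    0.        ]]
```

```bash
python3 -m jog '{"jaw":[91,91,91,91,91,91,91,91],"slide":[[0,0,0],[0,0,0],[0,0,0],[0,0,0],[0,0,0],[0,0,0],[0,0,0],[0,0,0]],"spin":[-0.91,-0.91,-0.91,-0.91,-0.91,-0.91,-0.91,-0.91]}' 40
python3 -m jog '{"jaw":[91,91,91,91,91,91,91,91,91,91],"slide":[[0.81,0.98,0],[0.81,0.98,0],[0.81,0.98,0],[0.81,0.98,0],[0.81,0.98,0],[0.81,0.98,0],[0.81,0.98,0],[0.81,0.98,0],[0.81,0.98,0],[0.81,0.98,0]],"spin":[0,0,0,0,0,0,0,0,0,0]}'
python3 -m jog '{"jaw":[91,91,91],"slide":[[0,0,0],[0,0,0],[0,0,0]],"spin":[0,0,0]}'
python3 - <<'E'
from h import *
s=env.state(); m=env.camera_model("wrist"); f=env.grab_frame("wrist"); cv2.imwrite("pics/w1.png",f[:,:,::-1])
print(s["ee_pos"],s["ee_rot"],s["time_s"]); np.save("m1.npy",m,allow_pickle=True)
a=np.radians(83.03);u=np.array([np.cos(a),np.sin(a)]);v=np.array([u[1],-u[0]]);c=np.array([563.1,-316.3])
print(proj(m,[np.r_[c+i*75*u+j*25*v,28] for i,j in((-1,-1),(-1,1),(1,1),(1,-1))]).round(1))
E
```

```text
time_s: 0.9
ee_pos: [242.1, -521.2, 213.5]
ee_rot: [-180.0, -0.0, 83.5]
force: [0.3, -0.3, 0.3]
gripper_width: 91.0
gripper_force: 0.0
time_s: 1.9
ee_pos: [564.1, -314.1, 213.4]
ee_rot: [-179.9, -0.0, 83.2]
force: [-0.3, -1.0, 0.5]
gripper_width: 91.2
gripper_force: 0.0
time_s: 2.2
ee_pos: [562.1, -315.8, 213.6]
ee_rot: [-179.9, 0.0, 83.1]
force: [0.3, -0.6, -0.2]
gripper_width: 91.0
gripper_force: 0.0
[ 562.12307604 -315.77652812  213.6376588 ] [-1.79931471e+02  8.80699091e-03  8.31149092e+01] 2.2
[[301.7 237. ]
 [340.7 237.1]
 [342.8 116.3]
 [300.  116.3]]
```

View pics/w1.png

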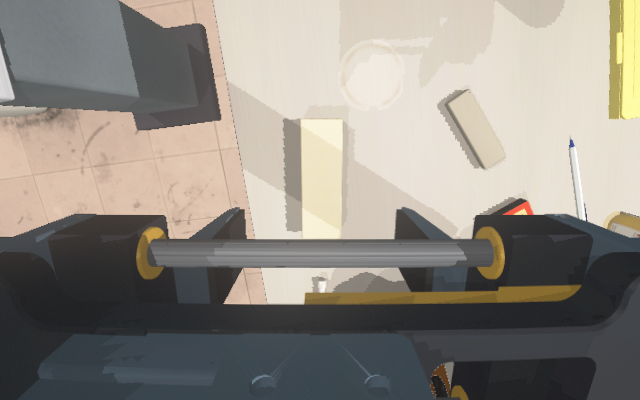

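The stone's top face spans columns 301–343, with its far edge at row 119 (predicted 116), so the width and angle match within about 1 mm and the stone sits 2–3 mm further toward -y. I'll descend to TCP z = 11 mm, which is 202.6 mm down.

```bash
python3 - <<'E'
from h import *
m=np.load("m1.npy",allow_pickle=True).item(); print(ray(m,[[301,119],[343,119],[322,119],[302.7,200],[341.8,200]],28).round(1))
E
python3 -m jog '{"jaw":[91,91,91,91,91,91,91,91,91,91],"slide":[[-0.1,0,0.7],[0,0,0.7],[0,0,0.7],[0,0,0.7],[0,0,0.7],[0,0,0.7],[0,0,0.7],[0,0,0.7],[0,0,0.5],[0,0,0.3]],"spin":[0,0,0,0,0,0,0,0,0,0]}'
python3 -m jog '{"jaw":[91,91,91],"slide":[[0,0,0.2],[0,0,0.15],[0,0,0]],"spin":[0,0,0]}'
```

```text
[[ 548.1 -242.    28. ]
 [ 596.9 -247.9   28. ]
 [ 572.5 -245.    28. ]
 [ 537.  -339.2   28. ]
 [ 585.3 -345.1   28. ]]
time_s: 3.25
ee_pos: [561.1, -318.9, 20.8]
ee_rot: [-179.9, -0.0, 83.1]
force: [-0.5, -1.1, 0.3]
gripper_width: 91.1
gripper_force: 0.0
time_s: 3.55
ee_pos: [562.6, -318.5, 11.5]
ee_rot: [180.0, 0.0, 83.1]
force: [-1.0, 0.6, -0.1]
gripper_width: 90.8
gripper_force: 0.0
```

```bash
python3 -m jog '{"jaw":[46,46,46,46,46,46,46,46],"slide":[[0,0,0],[0,0,0],[0,0,0],[0,0,0],[0,0,0],[0,0,0],[0,0,0],[0,0,0]],"spin":[0,0,0,0,0,0,0,0]}' 40
python3 -m jog '{"jaw":[40,40,40,40,40,40,40],"slide":[[0,0,0],[0,0,-0.2],[0,0,-0.5],[0,0,-0.8],[0,0,-0.9],[0,0,-0.9],[0,0,0]],"spin":[0,0,0,0,0,0,0]}' 40
```

```text
time_s: 4.35
ee_pos: [562.8, -318.3, 11.6]
ee_rot: [180.0, 0.0, 83.2]
force: [0.9, 1.3, 0.7]
gripper_width: 49.8
gripper_force: 40.0
time_s: 5.05
ee_pos: [564.8, -319.5, 114.3]
ee_rot: [179.6, 0.2, 83.2]
force: [0.3, -0.2, -3.4]
gripper_width: 49.7
gripper_force: 40.0
```

```bash
python3 -m jog '{"jaw":[40,40,40,40,40,40,40,40,40,40],"slide":[[0,0,-0.4],[0,0,-0.7],[0,0,-0.7],[0,0,-0.7],[0.3,0.1,-0.7],[0.6,0.15,-0.7],[0.8,0.2,0],[0.9,0.24,0],[0.9,0.24,0],[0.9,0.24,0]],"spin":[-0.4,-0.5,-0.5,-0.4,-0.2,0,0,0,0,0]}'
python3 -m jog '{"jaw":[40,40,40,40,40,40,40,40,40,40],"slide":[[0.9,0.24,0],[0.9,0.24,0],[0.9,0.24,0],[0.9,0.24,0],[0.9,0.24,0],[0.9,0.24,0],[0.9,0.24,0],[0.7,0.2,0],[0.4,0.1,0],[0,0,0]],"spin":[0,0,0,0,0,0,0,0,0,0]}'
python3 -m jog '{"jaw":[40,40,40],"slide":[[0,0,0],[0,0,0],[0,0,0]],"spin":[0,0,0]}'
python3 - <<'E'
from h import *
s=env.state(); m=env.camera_model("wrist"); f=env.grab_frame("wrist"); cv2.imwrite("pics/w2.png",f[:,:,::-1])
print(s["ee_pos"],s["ee_rot"],s["time_s"]); np.save("m2.npy",m,allow_pickle=True)
E
```

```text
time_s: 6.05
ee_pos: [575.8, -181.2, 225.2]
ee_rot: [-179.8, -0.1, 99.1]
force: [0.6, -0.3, -3.7]
gripper_width: 49.8
gripper_force: 40.0
time_s: 7.05
ee_pos: [599.5, 47.3, 225.9]
ee_rot: [-179.9, -0.0, 99.3]
force: [0.1, 0.1, -3.5]
gripper_width: 49.8
gripper_force: 40.0
time_s: 7.35
ee_pos: [599.9, 45.1, 227.4]
ee_rot: [-180.0, 0.0, 99.1]
force: [-0.1, 0.3, -3.1]
gripper_width: 49.8
gripper_force: 40.0
[599.90669239  45.11417313 227.38764372] [-1.79989943e+02  2.31749818e-02  9.90733787e+01] 7.35
```

View pics/w2.png

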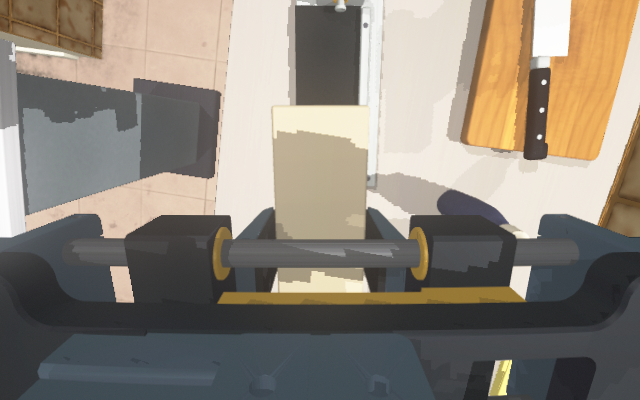

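The stone is held straight, columns 273–367 with its front end at row 106. The ejector just shows at (341,3), and the bed's edges are at columns 295 and 361. I'll go 75 mm forward to see the end stop.

```bash
python3 -m jog '{"jaw":[40,40,40,40,40,40,40],"slide":[[0.4,0,0],[0.7,0,0],[0.7,0,0],[0.5,0,0],[0.2,0,0],[0,0,0],[0,0,0]],"spin":[0,0,0,0,0,0,0]}'
python3 - <<'E'
from h import *
s=env.state(); m=env.camera_model("wrist"); f=env.grab_frame("wrist"); f=f[:,:,::-1]; cv2.imwrite("pics/w3.png",f)
cv2.imwrite("pics/w3c.png",cv2.resize(f[0:130,250:420],None,fx=4.5,fy=4.5,interpolation=cv2.INTER_CUBIC))
print(s["ee_pos"],s["ee_rot"],s["time_s"]); np.save("m3.npy",m,allow_pickle=True)
E
```

```text
time_s: 8.1
ee_pos: [588.1, 119.8, 227.4]
ee_rot: [180.0, 0.0, 99.2]
force: [-0.1, 0.6, -2.3]
gripper_width: 49.5
gripper_force: 40.0
[588.13920558 119.8382485  227.44344859] [1.79997198e+02 4.52929002e-02 9.91571171e+01] 8.1
```

View pics/w3c.png

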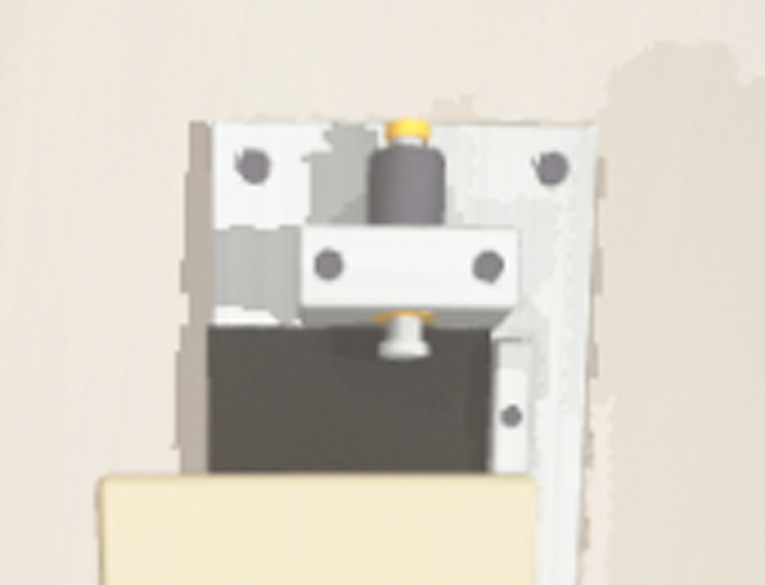

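Run:
```python
from h import *
m=np.load("m3.npy",allow_pickle=True).item()
r=lambda p,z: ray(m,(np.array(p,float)+.5)/4.5+[249.5,-.5],z)[:,:2].round(1)
e=r([[302,307],[517,306]],40); print("stop front",e, np.linalg.norm(e[0]-e[1]))
print("fence in/out",r([[497,350],[495,470],[531,350],[529,470]],20))
print("ejector front",r([[403,352]],30),"base far corners",r([[213,122],[597,125]],10))
st=r([[99,478],[538,476]],244.4); print("stone front",st,np.linalg.norm(st[0]-st[1]))
ya=np.degrees(np.arctan2(e[1,1]-e[0,1],e[1,0]-e[0,0]));print(ya)
for y in (8.5,9.1,9.5):
    a=np.radians(y);X=np.array([np.cos(a),np.sin(a)]);Y=np.array([-X[1],X[0]])
    f=r([[497,350],[495,470],[531,350],[529,470]],20)
    print(y,"x:",f@X-[25,25,35,35],e@X-[-28,28],(r([[403,352]],30)@X), "y:",e@Y-75, r([[403,352]],30)@Y-65,"tcp",np.array([588.1,119.8])@X,np.array([588.1,119.8])@Y,st@X,st@Y)
```

```text
stop front [[563.7 245.8]
 [617.3 254.8]] 54.35034498510557
fence in/out [[616.3 246.9]
 [621.5 216.2]
 [625.3 248.3]
 [630.7 217.7]]
ejector front [[591.1 240.7]] base far corners [[531.7 293.6]
 [633.2 309.4]]
stone front [[552.2 189.5]
 [600.4 197.4]] 48.8431161987029
9.531645561388599
8.5 x: [621.0246202  621.62975377 620.13269614 620.95041383] [621.83979543 620.18133041] [620.18500209] y: [84.77993416 85.75849249] [85.68597539] tcp 599.3477966964706 31.55738574543362 [574.14444316 622.98270212] [105.79814928 106.48696099]
9.1 x: [622.59235591 622.87145504 621.70050146 622.19289916] [623.4804158  621.82921844] [621.72894796] y: [78.55261119 78.96206304] [79.18326973] tcp 599.6453962072981 25.27941469639741 [575.22085783 624.06365205] [99.78003164 99.95738187]
9.5 x: [623.59807011 623.65979374 622.70570718 622.98119269] [624.53789511 622.8882318 ] [622.7203778] y: [74.39166543 74.42168417] [74.83930447] tcp 599.807265446155 21.09251805749578 [575.90343048 624.74627256] [95.76183354 95.59819518]
```

The end stop's front edge and the fence give a holder yaw of about 9.5° and an origin about 23 mm in +x and 54 mm in +y from the stone. So I'll move 36 mm along tool x and 18 mm along tool y, then descend to 6–7 mm above the bed.

```bash
python3 -m jog '{"jaw":[40,40,40,40,40,40,40,40,40,40],"slide":[[0.3,0.15,0.2],[0.6,0.3,0.6],[0.3,0.15,0.8],[0,0,0.9],[0,0,0.9],[0,0,0.9],[0,0,0.8],[0,0,0.6],[0,0,0.3],[0,0,0]],"spin":[-0.03,0,0,0,0,0,0,0,0,0]}'
python3 -m jog '{"jaw":[40,40,40,40],"slide":[[0,0,0.2],[0,0,0.2],[0,0,0],[0,0,0]],"spin":[0,0,0,0]}'
python3 - <<'E'
from h import *
s=env.state(); m=env.camera_model("wrist"); f=env.grab_frame("wrist"); f=f[:,:,::-1]; cv2.imwrite("pics/w4.png",f)
cv2.imwrite("pics/w4c.png",cv2.resize(f[0:260,180:460],None,fx=2.3,fy=2.3,interpolation=cv2.INTER_CUBIC))
print(s["ee_pos"],s["ee_rot"],s["time_s"]); np.save("m4.npy",m,allow_pickle=True)
E
```

```text
time_s: 9.15
ee_pos: [599.3, 158.5, 45.9]
ee_rot: [-179.8, 0.0, 99.4]
force: [-0.2, -0.7, -2.9]
gripper_width: 49.7
gripper_force: 40.0
time_s: 9.55
ee_pos: [600.2, 158.7, 35.7]
ee_rot: [180.0, 0.0, 99.4]
force: [0.2, 0.1, -2.0]
gripper_width: 49.8
gripper_force: 40.0
[600.15869564 158.73106823  35.74413082] [1.79966124e+02 1.59989393e-03 9.93908337e+01] 9.55
```

View pics/w4c.png

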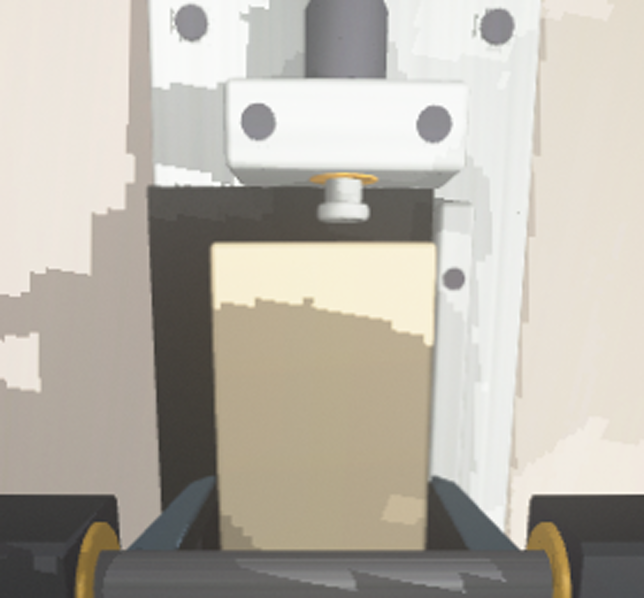

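The stone is above the bed (crop columns 212–435, front edge at row 242), short of the ejector head, whose front is at row 220 and columns 319–369. It is just inside the fence. Checking the offsets:

Run:
```python
from h import *
m=np.load("m4.npy",allow_pickle=True).item()
r=lambda p,z: ray(m,(np.array(p,float)+.5)/2.3+[179.5,-.5],z)[:,:2]
a=np.radians(9.45);X=np.array([np.cos(a),np.sin(a)]);Y=np.array([-X[1],X[0]])
for n,p,z in(("stone",[[212,242],[435,242]],52.2),("stop",[[229,166],[461,170]],40),("fence in",[[437,240],[437,204]],20),("ej",[[344,213]],30),("ejbot",[[344,222]],24)):
    q=r(p,z); print(n,(q@X).round(1),(q@Y).round(1),np.degrees(np.arctan2(q[-1,1]-q[0,1],q[-1,0]-q[0,0])))
```

```text
stone [593.8 642.5] [133.  132.9] 9.357025885746584
stop [596.4 650. ] [150.7 149.8] 8.482398115463445
fence in [648.1 647.8] [135.4 144.5] 101.31958291301261
ej [623.2] [141.2] 0.0
ejbot [623.4] [139.6] 0.0
```

```bash
python3 -m jog '{"jaw":[40,40,40,40,40,40,40],"slide":[[0,0,0.1],[0,0,0.1],[0,0,0.08],[0,0,0.05],[0,0,0.03],[0,0,0],[0,0,0]],"spin":[0,0,0,0,0,0,0]}'
python3 -m jog '{"jaw":[40,40,40,40],"slide":[[0,0,0.02],[0,0,0.02],[0,0,0],[0,0,0]],"spin":[0,0,0,0]}'
```

```text
time_s: 10.3
ee_pos: [600.1, 158.7, 24.7]
ee_rot: [180.0, 0.0, 99.4]
force: [0.2, 0.1, -2.6]
gripper_width: 49.9
gripper_force: 40.0
time_s: 10.7
ee_pos: [600.1, 158.7, 23.6]
ee_rot: [180.0, 0.0, 99.4]
force: [-0.9, 0.1, -2.1]
gripper_width: 49.6
gripper_force: 40.0
```

```bash
python3 -m jog '{"jaw":[40,40,40,40],"slide":[[0,0,0.02],[0,0,0.02],[0,0,0],[0,0,0]],"spin":[0,0,0,0]}'
```

```text
time_s: 11.1
ee_pos: [600.1, 158.7, 23.5]
ee_rot: [180.0, 0.0, 99.4]
force: [-1.9, -1.1, 5.8]
gripper_width: 49.7
gripper_force: 40.0
```

```bash
python3 -m jog '{"jaw":[40,40,40,40,40,40],"slide":[[0,0.05,0],[0,0.05,0],[0,0.03,0],[0,0.02,0],[0,0,0],[0,0,0]],"spin":[0,0,0,0,0,0]}'
python3 -m jog '{"jaw":[40,40,40,40],"slide":[[0,0.03,0],[0,0.03,0],[0,0,0],[0,0,0]],"spin":[0,0,0,0]}'
```

```text
time_s: 11.7
ee_pos: [601.2, 158.9, 23.7]
ee_rot: [-179.6, 0.0, 99.4]
force: [-8.7, -1.7, 11.9]
gripper_width: 49.8
gripper_force: 40.0
time_s: 12.1
ee_pos: [603.3, 159.3, 23.7]
ee_rot: [-179.7, 0.0, 99.4]
force: [-8.7, -1.3, 12.2]
gripper_width: 49.9
gripper_force: 40.0
```

```bash
python3 -m jog '{"jaw":[40,40,40,40,40],"slide":[[0,0.03,-0.02],[0,0.03,0],[0,0.02,0],[0,0,0],[0,0,0]],"spin":[0,0,0,0,0]}'
python3 -m jog '{"jaw":[40,40,40,40],"slide":[[0,0.03,0],[0,0.03,0],[0,0,0],[0,0,0]],"spin":[0,0,0,0]}'
```

```text
time_s: 12.6
ee_pos: [603.8, 159.3, 23.8]
ee_rot: [-179.4, 0.0, 99.4]
force: [-11.6, -1.6, 11.9]
gripper_width: 49.6
gripper_force: 40.0
time_s: 13.0
ee_pos: [603.9, 159.4, 23.8]
ee_rot: [-179.2, 0.0, 99.4]
force: [-16.8, -3.0, 15.1]
gripper_width: 49.7
gripper_force: 40.0
```

```bash
python3 -m jog '{"jaw":[40,40,40,40,40,40,40,40],"slide":[[0.05,0,0],[0.07,0,0],[0.07,0,0],[0.07,0,0],[0.07,0,0],[0.07,0,0],[0,0,0],[0,0,0]],"spin":[0,0,0,0,0,0,0,0]}' 50
python3 -m jog '{"jaw":[40,40,40,40,40],"slide":[[0.05,0,0],[0.05,0,0],[0.05,0,0],[0,0,0],[0,0,0]],"spin":[0,0,0,0,0]}'
```

```text
time_s: 13.8
ee_pos: [603.4, 165.3, 23.8]
ee_rot: [-179.3, 0.5, 99.3]
force: [-10.7, -21.1, 16.2]
gripper_width: 49.4
gripper_force: 50.1
time_s: 14.3
ee_pos: [602.8, 168.7, 23.8]
ee_rot: [-179.2, 0.6, 99.3]
force: [-10.8, -24.4, 15.6]
gripper_width: 49.9
gripper_force: 50.1
```

```bash
python3 -m jog '{"jaw":[40,40,40,40,40,40],"slide":[[0.05,0,-0.02],[0.05,0,0],[0.05,0,0],[0.05,0,0],[0,0,0],[0,0,0]],"spin":[0,0,0,0,0,0]}' 60
python3 -m jog '{"jaw":[40,40,40,40],"slide":[[0.05,0,0],[0.05,0,0],[0,0,0],[0,0,0]],"spin":[0,0,0,0]}'
```

```text
time_s: 14.9
ee_pos: [601.9, 174.6, 23.9]
ee_rot: [-179.2, 0.6, 99.3]
force: [-8.3, -23.4, 12.7]
gripper_width: 49.3
gripper_force: 60.1
time_s: 15.3
ee_pos: [601.7, 176.2, 23.9]
ee_rot: [-179.2, 0.7, 99.3]
force: [-7.7, -27.4, 13.1]
gripper_width: 49.4
gripper_force: 60.1
```

```bash
python3 -m jog '{"jaw":[40,40,40,40],"slide":[[0.05,0,0],[0.05,0,0],[0,0,0],[0,0,0]],"spin":[0,0,0,0]}'
python3 - <<'E'
from h import *
s=env.state(); m=env.camera_model("wrist"); f=env.grab_frame("wrist"); f=f[:,:,::-1]; cv2.imwrite("pics/w5.png",f)
cv2.imwrite("pics/w5c.png",cv2.resize(f[30:200,210:420],None,fx=3.5,fy=3.5,interpolation=cv2.INTER_CUBIC))
np.save("m5.npy",m,allow_pickle=True)
E
```

```text
time_s: 15.7
ee_pos: [601.7, 176.3, 23.8]
ee_rot: [-179.2, 1.0, 99.4]
force: [-7.3, -35.2, 13.1]
gripper_width: 49.4
gripper_force: 60.0
```

View pics/w5c.png

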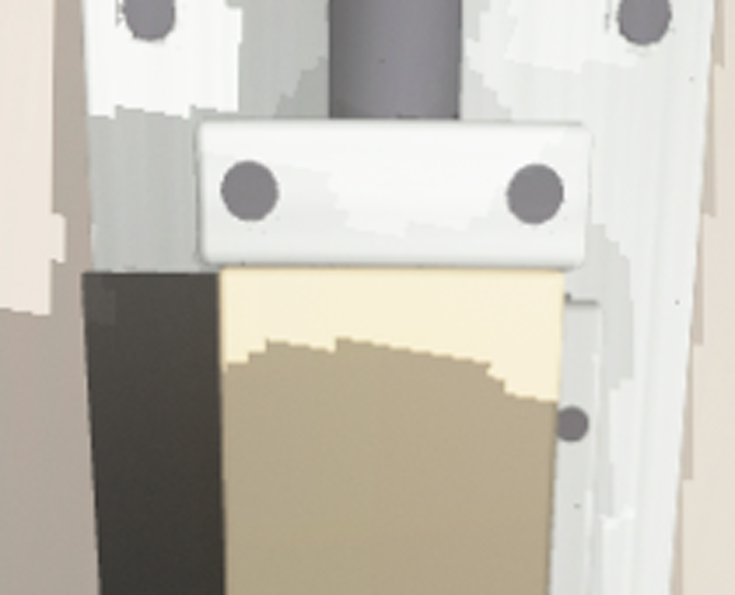

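The stone's end is flush with the end stop, with the boundary at crop row 267. It is centred on the stop (392.5 against 394) and along the fence. I'll add a little more side push.

```bash
python3 -m jog '{"jaw":[40,40,40,40,40],"slide":[[0,0.04,0],[0,0.04,0],[0,0,0],[0,0,0],[0,0,0]],"spin":[0,0,0,0,0]}'
```

```text
time_s: 16.25
ee_pos: [601.7, 176.3, 23.9]
ee_rot: [-178.9, 1.0, 99.4]
force: [-12.3, -36.7, 17.4]
gripper_width: 49.7
gripper_force: 60.0
```

```bash
python3 -m jog '{"jaw":[40,40,40,40,40],"slide":[[0.02,0.02,0],[0,0,0],[0,0,0],[0,0,0],[0,0,0]],"spin":[0,0,0,0,0]}'; python3 -c "
from workcell import env
print(env.job_done())"
```

```text
time_s: 16.75
ee_pos: [601.7, 176.3, 24.0]
ee_rot: [-178.9, 1.1, 99.5]
force: [-12.5, -38.1, 18.9]
gripper_width: 49.6
gripper_force: 60.0
the job is handed in; nothing more can be done
None
```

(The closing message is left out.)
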